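# Find the cored coil by weight and hold it up to the microscope

### The job

Two wound coils in the tray look alike, but only one has its core and is heavier: lift the one nearer the microscope clear of the tray and set it back, then lift the other, to feel which it is. Then stand the lighter one upright and centred on top of the narrow pedestal and let go of it, and after that lift the heavier one and hold it upright, still, at the viewing point in front of the microscope's lens; the program finishes while still holding it there. Do not tip a coil over, bump the microscope or shift the other things on the bench.

Things in the scene. Friction and masses are not known exactly. Their poses are not given: they have to be found in the camera images.
- coil_a_mid (a point): Wound coil standing upright, 60 mm tall: copper winding 40 mm in diameter (grip it here, from above), flush black top cap, black bottom flange 52 mm in diameter, 5 mm thick. This point: its centre, 30 mm above its underside; z up its axis. This coil starts at the end of the tray farther from the microscope. With a steel core it weighs 0.40 to 0.44 kg, with a plastic dummy 0.21 to 0.25 kg.
- coil_b_mid (a point): Wound coil standing upright, 60 mm tall: copper winding 40 mm in diameter (grip it here, from above), flush black top cap, black bottom flange 52 mm in diameter, 5 mm thick. This point: its centre, 30 mm above its underside; z up its axis. Outwardly identical; it starts at the end of the tray nearer the microscope. One of the two coils has the steel core, the other the dummy.
- tray: Shallow black tray, fixed to the bench, 120 x 240 mm (x, y), floor 4 mm thick, lip 9 mm high. Origin: centre of its underside, on the bench. The coils stand on its floor about 60 mm either side of its centre along its y axis.
- pedestal_top (a point): Centre of the flat, level top of a fixed pedestal 80 mm high: an aluminium disc 34 mm in diameter, 8 mm thick, on a thin stem with a round foot 68 mm in diameter. A coil's 52 mm flange overhangs it all round.
- microscope: Fixed video microscope with a level barrel, axis 170 mm above the bench. Origin: on the bench straight below the viewing point; x points along the barrel from there towards the lens, z up. White ring light 84 mm in diameter at the barrel's front, its face at x = 85 mm; the whole microscope lies between x = 83 and 306 mm, within 75 mm either side, up to 212 mm high.
- view_point (a point): The viewing point, in empty air on the barrel's axis, 85 mm in front of the white ring light's face and 170 mm above the bench: the centre of the held coil belongs here. Same axes as the microscope.
- flux_jar: Amber jar with a black lid, 44 mm in diameter, 75 mm high. Origin: centre of its underside. A bystander, loose, to be left alone.
- wire_spool: Grey squat spool, 80 mm in diameter, 37 mm high, on its flat side. Origin: centre of its underside. A bystander, loose, to be left alone.
- tape_roll: Yellow ring of tape, 80 mm in diameter, 18 mm high, lying flat. Origin: centre of its underside. A bystander, loose, to be left alone.

How it is judged:
By the outcome, as a careful person would: the job done as asked, in the order asked, and still so for the second after the job is handed in, while the arm keeps its last pose, push and grip.
It also fails if it takes over 62 s, if anything falls off the work surface, if the arm or the gripper's body presses on something with over 40 N, if the wrist force passes 120 N, or if a joint passes its speed limit or range.

### The arm

A 6-joint arm with a two-finger parallel gripper is mounted at the origin on the work surface. World frame = base frame: x ahead of the robot, y to its left, z up, the work surface at z = 0. Lengths are in m, angles in rad, forces in N, time in s.
With the tool pointing down it reaches from about 0.375 to 0.9 m from the base axis. Payload 3.1 kg.
Tool frame: the origin (TCP) lies between the finger pads; the fingertips stand 17 mm ahead of it and the grasp point (between the pads) lies 2 mm behind it; z points along the fingers, y is the line along which they close (so a half turn about z gives the same grasp; the last joint's range is limited). The gripper opens to 85 mm and grips with 20 to 120 N. Pads are 22 mm wide; open, the fingers measure 114 mm over their backs; the gripper's body (76 mm by 85 mm) begins 54 mm behind the grasp point. The pads swing forward as they close: fully open they stand 13 mm farther back than shut.
Start: joints at [1.137, 0.527, 1.433, -0, 1.181, -0.178], TCP at [0.158, 0.605, 0.209] pointing down, gripper open.
Joint ranges: [-3.08, 3.08], [-0.75, 2.2], [0.22, 2.44], [-1.43, 4.57], [0, 2.65], [-2.85, 2.85]. Speed limits (rad/s): [2.79, 2.79, 3.14, 3.14, 3.14, 3.14].

### API

Orientations are given as a unit quaternion [x, y, z, w].
In Python, from station import sense, vision, order gives the robot as it stands.
- The arm moves only by the shell command python3 -m crank 'ROWS' [OPENING] [FORCE]. ROWS is JSON, a list of rows, each an object with "dp": the shift along the world's x, y, z in units of 30 mm (1.0 is 30 mm), a list of three; "angular": the turn, a rotation vector about the world's x, y, z in degrees, a list of three. In form: [{"dp": [dx, dy, dz], "angular": [ax, ay, az]}, ...]. A call has 1 to 20 rows; each row shifts and turns the commanded pose from where the row before left it; what a row does not reach is not made up. A row lasts 1/10 s, in which the tool goes at most 50 mm and 8.59 degrees, less where a joint would pass 70% of its speed; a pose out of reach is approached as far as the arm can. A call is refused whole if a number of a shift passes 1 or a number of a turn 8.59, either way. A call with a gripper value outside its range is refused whole. OPENING is the closure, from 0 (fully open) to 1 (shut), set as the call begins (- or left out, the last holds). The fingers move at their own pace and stop on an object; FORCE is the grip in N (left out, the last holds). Time passes only in rows, so rows that do not move let the fingers close. It gives the time, the measured TCP pose, the force, the opening and the grip force at its end, in the units of the state.
- sense(): the state, without advancing time (a new reading comes with each control period).
- vision.snapshot(name): name is "scene" or "top"; returns a dict with "image" (384x512x3 uint8, blue, green, red), "range_z" (384x512 float32, m along the optical axis (not along the pixel's ray), 0 where there is no reading), "mtx" (3x3 intrinsics, pixels), "dist" ([k1, k2, p1, p2, k3] as OpenCV has them; the pictures are not rectified), "pose" (4x4, takes a point from camera to world coordinates). Camera axes: x right, y down, z forward; pixel columns grow to the right and rows downward; lengths in m; the calibration is good to about 2 mm. A picture is of the moment at which its call begins.
- order.sign_off(): hands the job in; it is judged then, once.
The state is a dict: "t": time; "q": joint angles; "qd": joint speeds; "tau": joint torques, N m; "tcp_pos": TCP position; "tool_rot": TCP orientation; "force": force on the tool from outside, world axes, zero at the start; "ft_torque": the same for the moment, N m; "finger_gap": opening from 0.0 (shut) to 1.0 (fully open); "gripper_force": force on a finger pad.
Only numpy, scipy, OpenCV 4.12 (cv2) and the standard library are available. Lean on these libraries where they do the work, as an engineer would, in place of code of your own. Each camera call takes 0.05 s, during which the arm holds its last target. There are 200 camera calls.

## Working session

There is one attempt and no reset: what is moved stays moved. The work goes in short steps, Python scripts to look and compute and a shell command to move; the robot and the scene stay as the last step left them, time stands still between calls to the robot, and variables do not carry over. Pictures are saved under pics/ and viewed, at most 10 in all, crops included, and the job is handed in when it is done.

```bash
mkdir -p pics; ls
cat > h.py <<'E'
import numpy as np, cv2
from station import sense, vision, order
def snap(n, f=None):
    s=vision.snapshot(n)
    np.savez(f'{n}.npz',**{k:np.asarray(v) for k,v in s.items()})
    if f: cv2.imwrite('pics/'+f,s['image'])
    return s
def cloud(s):
    Z=np.asarray(s['range_z']);h,w=Z.shape
    u,v=np.meshgrid(np.arange(w),np.arange(h))
    p=cv2.undistortPoints(np.stack([u,v],-1).reshape(-1,1,2).astype(float),np.asarray(s['mtx'],float),np.asarray(s['dist'],float)).reshape(h,w,2)
    P=np.dstack([p*Z[...,None],Z])
    T=np.asarray(s['pose']);W=P@T[:3,:3].T+T[:3,3]
    W[Z==0]=np.nan
    return W
E
python3 - <<'E'
from h import *
for n in('scene','top'):
    s=snap(n,n+'0.png');print(n,np.round(s['pose'],3).tolist())
print(sense())
E
```

```text
pics
scene [[-0.569, 0.695, -0.441, 0.97], [0.822, 0.489, -0.29, 0.305], [0.014, -0.528, -0.849, 0.967], [0.0, 0.0, 0.0, 1.0]]
top [[-0.011, -0.983, 0.183, 0.357], [-1.0, 0.014, 0.01, -0.006], [-0.012, -0.183, -0.983, 1.173], [0.0, 0.0, 0.0, 1.0]]
{'t': 0.1, 'q': array([ 1.13649619e+00,  5.28402581e-01,  1.43377293e+00,  3.67107257e-05,
        1.18139284e+00, -1.78501229e-01]), 'qd': array([ 0.00053906, -0.00091745, -0.00433341,  0.00038695, -0.00027283,
        0.00057341]), 'tau': array([-2.72788602e-04, -4.43303740e+01, -1.78585142e+01, -2.44172506e-04,
        3.94662609e-03,  5.07550695e-06]), 'tcp_pos': array([0.15780608, 0.60404392, 0.20791386]), 'tool_rot': array([ 1.27557901e-01,  9.91830634e-01, -9.36722166e-04, -3.14148123e-04]), 'force': array([-0.42197531, -0.81737053, -0.33004785]), 'ft_torque': array([-0.01495671,  0.06094042, -0.01253074]), 'gripper_force': 0.0, 'finger_gap': 0.998371163089309}
```

View pics/scene0.png

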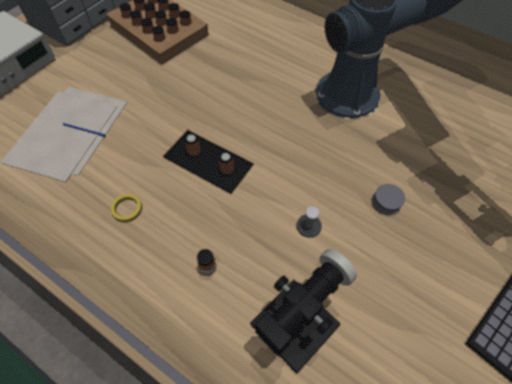

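View pics/top0.png

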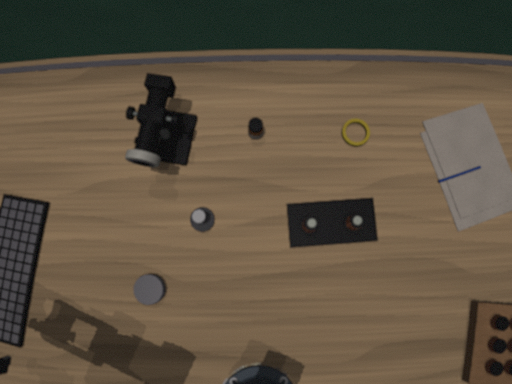

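The top view shows the coils at (312,223), nearer the microscope, and (356,220). The pedestal is at (200,216), the ring light at (143,158) with the barrel running up to about (158,85). The jar is at (256,128), the tape at (356,132) and the spool at (150,289). Next I'll measure them from the depth data.

```bash
python3 - <<'E'
from h import *
C=[]
for n in('top','scene'):
    s=dict(np.load(n+'.npz'));W=cloud(s);I=s['image'];P=W.reshape(-1,3);col=I.reshape(-1,3).astype(int)
    ok=~np.isnan(P[:,0]);P=P[ok];col=col[ok];C.append((P,col))
    f=lambda x,y,r,z0,z1:P[(np.hypot(P[:,0]-x,P[:,1]-y)<r)&(P[:,2]>z0)&(P[:,2]<z1)]
    if n=='top':
        px=dict(b=(312,223),a=(356,220),ped=(200,216),spool=(150,289),jar=(256,127),ring=(143,158),tape=(356,121),tr1=(290,205),tr2=(373,200),tr3=(376,239),tr4=(291,245))
        seeds={k:W[v[1],v[0]] for k,v in px.items()}
    print(n)
    for k,v in seeds.items():
        if n=='top':print(k,np.round(v,4))
    for k in 'a','b','ped','spool','jar':
        z=seeds[k][2];q=f(*seeds[k][:2],.05,z-.006,z+.006)
        if len(q)>3:
            (cx,cy),r=cv2.minEnclosingCircle(q[:,:2].astype(np.float32));print(' ',k,len(q),'mean',np.round(q.mean(0),4),'circ',round(cx,4),round(cy,4),round(r,4))
    rg=seeds['ring'];m=(np.linalg.norm(P-rg,axis=1)<.15)&(col.min(1)>105)&(P[:,2]>.11)
    q=P[m];print(' ring white',len(q),q.min(0).round(3),q.max(0).round(3),q.mean(0).round(3))
    m=(np.hypot(P[:,0]-rg[0]-.1,P[:,1]-rg[1])<.2)&(P[:,2]>.1)
    np.save(n+'_mic.npy',np.c_[P[m],col[m]]);q=P[m];print(' mic',len(q),q.min(0).round(3),q.max(0).round(3))
E
python3 - <<'E'
from h import *
a=cv2.imread('pics/top0.png')[60:250,110:390];b=cv2.imread('pics/scene0.png')[190:380,190:400]
a=cv2.resize(a,None,fx=2.8,fy=2.8,interpolation=cv2.INTER_CUBIC);cv2.imwrite('pics/topc.png',cv2.convertScaleAbs(a,alpha=1.6,beta=20))
cv2.imwrite('pics/scc.png',cv2.resize(b,None,fx=3,fy=3,interpolation=cv2.INTER_CUBIC))
E
```

```text
top
b [ 0.47   -0.1424  0.0677]
a [ 0.4758 -0.257   0.0667]
ped [0.4903 0.1432 0.0802]
spool [0.3045 0.2799 0.037 ]
jar [ 0.7266 -0.0022  0.0743]
ring [0.6122 0.2619 0.2058]
tape [ 0.76   -0.2838  0.0201]
tr1 [ 0.5267 -0.0918  0.0035]
tr2 [ 0.5359 -0.3199  0.0106]
tr3 [ 0.4297 -0.3246  0.0023]
tr4 [ 0.4177 -0.0913  0.0111]
  a 162 mean [ 0.4761 -0.2601  0.064 ] circ 0.4766 -0.26 0.0193
  b 146 mean [ 0.4707 -0.1406  0.0644] circ 0.4704 -0.1397 0.0199
  ped 140 mean [0.4899 0.1474 0.0791] circ 0.4895 0.1476 0.0172
  spool 707 mean [0.3039 0.286  0.0365] circ 0.3033 0.2865 0.0407
  jar 171 mean [ 0.7345 -0.0011  0.0744] circ 0.7348 -0.0013 0.02
 ring white 135 [0.611 0.25  0.201] [0.632 0.3   0.215] [0.621 0.274 0.209]
 mic 2766 [0.603 0.187 0.102] [0.831 0.321 0.215]
scene
  a 119 mean [ 0.4779 -0.2575  0.0641] circ 0.4774 -0.2585 0.0208
  b 120 mean [ 0.474  -0.1397  0.0641] circ 0.4741 -0.1397 0.0205
  ped 133 mean [0.4939 0.149  0.0792] circ 0.4926 0.15 0.0182
  spool 590 mean [0.3076 0.2874 0.0363] circ 0.3063 0.2865 0.041
  jar 217 mean [0.7375 0.0014 0.0743] circ 0.7376 0.0002 0.0206
 ring white 391 [0.607 0.205 0.172] [0.741 0.314 0.213] [0.631 0.276 0.203]
 mic 4348 [0.607 0.187 0.139] [0.834 0.32  0.213]
```

View pics/topc.png

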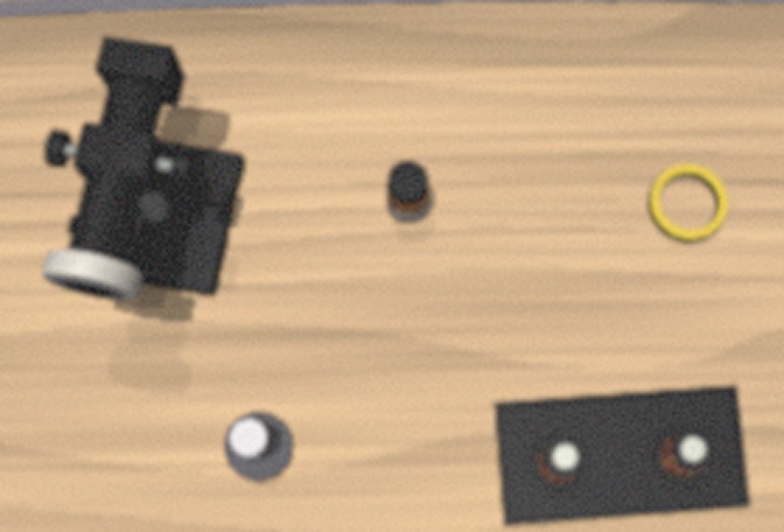

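View pics/scc.png

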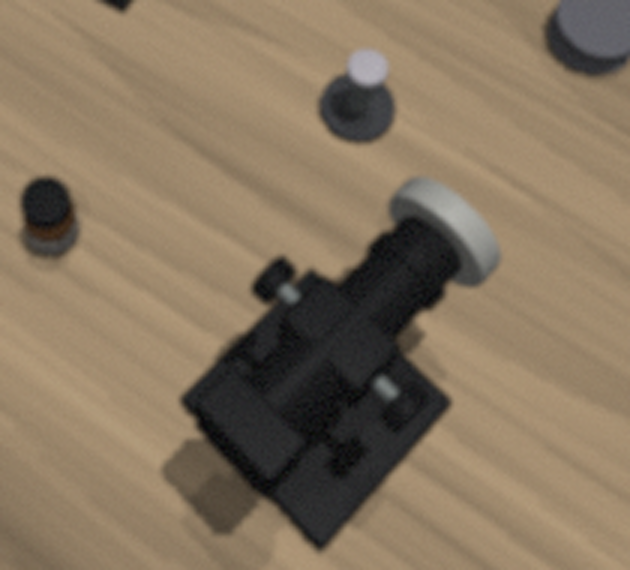

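Run:
```python
from h import *
from scipy.optimize import least_squares
allq=[]
for n in('top','scene'):
    d=np.load(n+'_mic.npy');P=d[:,:3];c=d[:,3:]
    m=(c.min(1)>70)&(P[:,0]<.66)&(P[:,2]>.12);ring=P[m]
    bar=P[(c.max(1)<70)&(P[:,2]>.15)]
    def split(p):
        ax=np.array([np.cos(p[2]),np.sin(p[2])]);nn=np.array([-ax[1],ax[0]])
        r=ring[:,:2]-p[:2];return r@ax,r@nn
    def res(p):
        s,t=split(p);return np.hypot(t,ring[:,2]-.17)-.042
    # joint: lateral symmetric: axis through (x,y) perpendicular; init
    best=None
    for th in(-.4,-.2,0,.2,.4):
        r=least_squares(lambda p:np.r_[res([.62,p[0],p[1]])],[.27,th],loss='soft_l1',f_scale=.002)
        if best is None or r.cost<best.cost:best=r
    p=[.62,*best.x];s,t=split(p);k=abs(res(p))<.004
    print(n,len(ring),'y@.62',best.x[0].round(4),'deg',np.degrees(best.x[1]).round(2),'inl',k.sum(),'s pct',np.percentile(s[k],[0,2,10,50,90,98,100]).round(4),'t',t.min().round(3),t.max().round(3),'zmax',ring[:,2].max().round(4))
    ax=np.array([np.cos(p[2]),np.sin(p[2])]);f=np.array(p[:2])+ax*np.percentile(s[k],2);print(' face',f.round(4),'view',(f-.085*ax).round(4))
    # ridge lines of the dark barrel: mid of lateral extents per bin, z>0.17
    rel=bar[:,:2]-p[:2];S=rel@ax;T=rel@[-ax[1],ax[0]]
    for a in np.arange(.0,.22,.02):
        j=(S>a)&(S<a+.02)
        if j.sum()>5:
            z=bar[j,2];tt=T[j];print('  s%.2f n%d zmax %.3f T@top %.4f T[%.3f %.3f]'%(a,j.sum(),z.max(),tt[z>z.max()-.004].mean(),tt.min(),tt.max()))
```

```text
top 290 y@.62 0.2736 deg -11.73 inl 268 s pct [-0.0093 -0.0089 -0.0073  0.0014  0.0098  0.0118  0.013 ] t -0.038 0.038 zmax 0.2147
 face [0.6113 0.2754] view [0.5281 0.2927]
  s0.00 n45 zmax 0.198 T@top -0.0026 T[-0.043 0.018]
  s0.02 n193 zmax 0.202 T@top 0.0024 T[-0.029 0.024]
  s0.04 n170 zmax 0.204 T@top -0.0003 T[-0.030 0.027]
  s0.06 n167 zmax 0.197 T@top 0.0022 T[-0.026 0.021]
  s0.08 n296 zmax 0.199 T@top 0.0049 T[-0.064 0.066]
  s0.10 n386 zmax 0.199 T@top 0.0010 T[-0.064 0.065]
  s0.12 n199 zmax 0.199 T@top 0.0013 T[-0.062 0.060]
  s0.14 n159 zmax 0.199 T@top 0.0023 T[-0.025 0.023]
  s0.16 n235 zmax 0.206 T@top 0.0047 T[-0.030 0.034]
  s0.18 n245 zmax 0.208 T@top 0.0061 T[-0.031 0.034]
  s0.20 n97 zmax 0.207 T@top 0.0047 T[-0.030 0.034]
scene 485 y@.62 0.274 deg -11.17 inl 441 s pct [-0.0077 -0.0065 -0.0044  0.0051  0.0132  0.0141  0.015 ] t -0.04 0.042 zmax 0.2131
 face [0.6136 0.2752] view [0.5302 0.2917]
  s0.00 n140 zmax 0.202 T@top -0.0008 T[-0.035 0.035]
  s0.02 n218 zmax 0.201 T@top 0.0017 T[-0.024 0.026]
  s0.04 n287 zmax 0.202 T@top 0.0001 T[-0.027 0.029]
  s0.06 n245 zmax 0.199 T@top 0.0019 T[-0.024 0.026]
  s0.08 n293 zmax 0.198 T@top 0.0031 T[-0.033 0.065]
  s0.10 n544 zmax 0.198 T@top 0.0019 T[-0.063 0.066]
  s0.12 n524 zmax 0.199 T@top 0.0014 T[-0.063 0.066]
  s0.14 n287 zmax 0.198 T@top 0.0014 T[-0.024 0.026]
  s0.16 n267 zmax 0.204 T@top 0.0000 T[-0.027 0.031]
  s0.18 n421 zmax 0.207 T@top 0.0014 T[-0.031 0.034]
  s0.20 n413 zmax 0.206 T@top 0.0019 T[-0.031 0.034]
```

Both cameras agree to within 3 mm, and the heights and radii match the given sizes:

| Target | Position (m) |
|---|---|
| Coil b | (0.472, -0.140) |
| Coil a | (0.477, -0.259) |
| Pedestal top | (0.491, 0.149), z 0.080 |
| View point | (0.529, 0.292), barrel yaw about -11° |

The tool's closing line is already almost perpendicular to the barrel, so a 4° turn is all it needs.

```bash
python3 -m crank '[{"dp":[0.83,-0.83,0.13],"angular":[0,0,0.34]},{"dp":[0.83,-0.83,0.13],"angular":[0,0,0.34]},{"dp":[0.83,-0.83,0.13],"angular":[0,0,0.34]},{"dp":[0.83,-0.83,0.13],"angular":[0,0,0.34]},{"dp":[0.83,-0.83,0.13],"angular":[0,0,0.34]},{"dp":[0.83,-0.83,0.13],"angular":[0,0,0.34]},{"dp":[0.83,-0.83,0.13],"angular":[0,0,0.34]},{"dp":[0.83,-0.83,0.13],"angular":[0,0,0.34]},{"dp":[0.83,-0.83,0.13],"angular":[0,0,0.34]},{"dp":[0.83,-0.83,0.13],"angular":[0,0,0.34]},{"dp":[0.83,-0.83,0.13],"angular":[0,0,0.34]},{"dp":[0.83,-0.83,0.13],"angular":[0,0,0.34]},{"dp":[0,-0.9,0],"angular":[0,0,0]},{"dp":[0,-0.9,0],"angular":[0,0,0]},{"dp":[0,-0.9,0],"angular":[0,0,0]},{"dp":[0,-0.9,0],"angular":[0,0,0]},{"dp":[0,-0.9,0],"angular":[0,0,0]},{"dp":[0,-0.9,0],"angular":[0,0,0]},{"dp":[0,0,0],"angular":[0,0,0]},{"dp":[0,0,0],"angular":[0,0,0]}]' 0
```

```text
t: 2.1
tcp_pos: [0.4568, 0.1437, 0.2554]
tool_rot: [0.093, 0.996, 0.0, -0.0]
force: [-0.0, 0.1, 0.0]
finger_gap: 0.999
gripper_force: 0.0
```

```bash
python3 -m crank '[{"dp":[0.05,-0.945,-0.4],"angular":[0,0,0]},{"dp":[0.05,-0.945,-0.4],"angular":[0,0,0]},{"dp":[0.05,-0.945,-0.4],"angular":[0,0,0]},{"dp":[0.05,-0.945,-0.4],"angular":[0,0,0]},{"dp":[0.05,-0.945,-0.4],"angular":[0,0,0]},{"dp":[0.05,-0.945,-0.4],"angular":[0,0,0]},{"dp":[0.05,-0.945,-0.4],"angular":[0,0,0]},{"dp":[0.05,-0.945,-0.4],"angular":[0,0,0]},{"dp":[0.05,-0.945,-0.4],"angular":[0,0,0]},{"dp":[0.05,-0.945,-0.4],"angular":[0,0,0]},{"dp":[0,0,0],"angular":[0,0,0]},{"dp":[0,0,0],"angular":[0,0,0]},{"dp":[0,0,0],"angular":[0,0,0]}]' 0
python3 - <<'E'
from h import *
s=snap('scene','scene1.png');s2=snap('top');S=sense();print(S['tcp_pos'],S['force'])
a=s['image'][110:220,140:290];cv2.imwrite('pics/s1c.png',cv2.resize(a,None,fx=5,fy=5,interpolation=cv2.INTER_CUBIC))
E
```

```text
t: 3.4
tcp_pos: [0.4719, -0.1382, 0.1357]
tool_rot: [0.091, 0.996, 0.0, -0.0]
force: [1.0, -1.0, -0.2]
finger_gap: 0.999
gripper_force: 0.0
[ 0.47202244 -0.13830297  0.13603258] [-0.57718244  0.23827397 -0.18630209]
```

View pics/s1c.png

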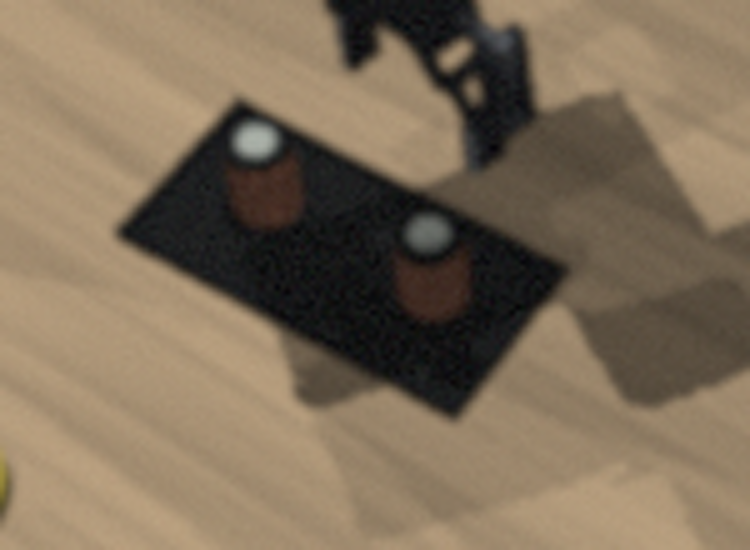

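The gripper hangs over coil b with its fingers either side. In the crop, b's cap is at (428,233) and a's at (256,142), both standing upright. I'll descend and grip.

```bash
python3 -m crank '[{"dp":[0,-0.05,-0.4],"angular":[0,0,0]},{"dp":[0,0,-0.5],"angular":[0,0,0]},{"dp":[0,0,-0.5],"angular":[0,0,0]},{"dp":[0,0,-0.5],"angular":[0,0,0]},{"dp":[0,0,-0.5],"angular":[0,0,0]},{"dp":[0,0,-0.5],"angular":[0,0,0]},{"dp":[0,0,-0.3],"angular":[0,0,0]},{"dp":[0,0,-0.16],"angular":[0,0,0]},{"dp":[0,0,0],"angular":[0,0,0]}]' 0 && python3 -m crank '[{"dp":[0,0,0],"angular":[0,0,0]},{"dp":[0,0,0],"angular":[0,0,0]},{"dp":[0,0,0],"angular":[0,0,0]},{"dp":[0,0,0],"angular":[0,0,0]},{"dp":[0,0,0],"angular":[0,0,0]},{"dp":[0,0,0],"angular":[0,0,0]},{"dp":[0,0,0],"angular":[0,0,0]},{"dp":[0,0,0],"angular":[0,0,0]},{"dp":[0,0,0],"angular":[0,0,0]},{"dp":[0,0,0],"angular":[0,0,0]}]' 1 40
```

```text
t: 4.4
tcp_pos: [0.4719, -0.1407, 0.0346]
tool_rot: [0.092, 0.996, 0.0, -0.0]
force: [0.1, -0.3, -0.6]
finger_gap: 0.997
gripper_force: 0.0
t: 5.4
tcp_pos: [0.4723, -0.1416, 0.0356]
tool_rot: [0.092, 0.996, -0.0, 0.001]
force: [-1.4, -0.4, 5.9]
finger_gap: 0.435
gripper_force: 39.8
```

```bash
python3 -m crank '[{"dp":[0,0,0.1],"angular":[0,0,0]},{"dp":[0,0,0.2],"angular":[0,0,0]},{"dp":[0,0,0.3],"angular":[0,0,0]},{"dp":[0,0,0.3],"angular":[0,0,0]},{"dp":[0,0,0.3],"angular":[0,0,0]},{"dp":[0,0,0.3],"angular":[0,0,0]},{"dp":[0,0,0.3],"angular":[0,0,0]},{"dp":[0,0,0.15],"angular":[0,0,0]},{"dp":[0,0,0.05],"angular":[0,0,0]},{"dp":[0,0,0],"angular":[0,0,0]},{"dp":[0,0,0],"angular":[0,0,0]},{"dp":[0,0,0],"angular":[0,0,0]},{"dp":[0,0,0],"angular":[0,0,0]},{"dp":[0,0,0],"angular":[0,0,0]},{"dp":[0,0,0],"angular":[0,0,0]}]'
cat > w.py <<'E'
from h import *
F=[];
for i in range(8):
    S=sense();F.append([*S['force'],*S['ft_torque'],*S['tau']]);vision.snapshot('top')
F=np.array(F);print('F',F[:,:3].mean(0).round(2),'sd',F[:,:3].std(0).round(2),'M',F[:,3:6].mean(0).round(3),'tau',F[:,6:].mean(0).round(3),S['tcp_pos'].round(4),S['finger_gap'])
E
python3 w.py
```

```text
t: 6.9
tcp_pos: [0.4718, -0.1411, 0.0947]
tool_rot: [0.092, 0.996, 0.0, -0.0]
force: [0.2, -0.5, -3.8]
finger_gap: 0.436
gripper_force: 40.9
F [-0.01 -0.09 -4.09] sd [0.43 0.44 0.37] M [-0.017 -0.    -0.007] tau [-1.0000e-03 -3.8763e+01 -1.0810e+01 -1.0000e-03  1.0000e-03 -0.0000e+00] [ 0.4719 -0.1412  0.0948] 0.43684274840089377
```

Coil b weighs about 0.41 kg, so it is the heavy one. I'll set it back down.

```bash
python3 -m crank '[{"dp":[0,0,-0.1],"angular":[0,0,0]},{"dp":[0,0,-0.25],"angular":[0,0,0]},{"dp":[0,0,-0.3],"angular":[0,0,0]},{"dp":[0,0,-0.3],"angular":[0,0,0]},{"dp":[0,0,-0.3],"angular":[0,0,0]},{"dp":[0,0,-0.25],"angular":[0,0,0]},{"dp":[0,0,-0.2],"angular":[0,0,0]},{"dp":[0,0,-0.1],"angular":[0,0,0]},{"dp":[0,0,-0.08],"angular":[0,0,0]},{"dp":[0,0,-0.06],"angular":[0,0,0]},{"dp":[0,0,-0.04],"angular":[0,0,0]},{"dp":[0,0,0],"angular":[0,0,0]},{"dp":[0,0,0],"angular":[0,0,0]},{"dp":[0,0,0],"angular":[0,0,0]}]' - 40
```

```text
t: 8.7
tcp_pos: [0.4721, -0.1413, 0.0358]
tool_rot: [0.092, 0.996, -0.0, 0.0]
force: [-0.6, -0.5, -0.7]
finger_gap: 0.436
gripper_force: 41.2
```

```bash
python3 w.py
```

```text
F [-0.39 -0.47  0.64] sd [0.4  0.56 0.98] M [ 0.032  0.097 -0.001] tau [ 2.5400e-01 -3.8302e+01 -7.1070e+00  5.8000e-02 -1.0900e-01  5.0000e-03] [ 0.4721 -0.1413  0.0357] 0.4386543623152344
```

```bash
python3 -m crank '[{"dp":[0,0,0],"angular":[0,0,0]},{"dp":[0,0,0],"angular":[0,0,0]},{"dp":[0,0,0],"angular":[0,0,0]},{"dp":[0,0,0],"angular":[0,0,0]},{"dp":[0,0,0],"angular":[0,0,0]},{"dp":[0,0,0],"angular":[0,0,0]},{"dp":[0,0,0],"angular":[0,0,0]}]' 0 && python3 -m crank '[{"dp":[0,0,0.3],"angular":[0,0,0]},{"dp":[0,0,0.6],"angular":[0,0,0]},{"dp":[0,0,0.8],"angular":[0,0,0]},{"dp":[0,0,0.8],"angular":[0,0,0]},{"dp":[0,0,0.5],"angular":[0,0,0]},{"dp":[0.03,-0.8,0],"angular":[0,0,0]},{"dp":[0.03,-0.8,0],"angular":[0,0,0]},{"dp":[0.03,-0.8,0],"angular":[0,0,0]},{"dp":[0.03,-0.8,0],"angular":[0,0,0]},{"dp":[0.03,-0.75,0],"angular":[0,0,0]},{"dp":[0,0,0],"angular":[0,0,0]},{"dp":[0,0,0],"angular":[0,0,0]}]' 0
python3 - <<'E'
from h import *
s=snap('top','top2.png')
for n in('top','scene'):
    W=cloud(snap(n)).reshape(-1,3)
    for x,y in((.472,-.14),(.477,-.259)):
        q=W[(np.hypot(W[:,0]-x,W[:,1]-y)<.04)&(abs(W[:,2]-.064)<.005)]
        if len(q)>20: c,r=cv2.minEnclosingCircle(q[:,:2].astype(np.float32));print(n,len(q),np.round(c,4),round(r,4),q.mean(0).round(4))
print(sense()['tcp_pos'])
E
```

```text
t: 9.8
tcp_pos: [0.4719, -0.1412, 0.0354]
tool_rot: [0.092, 0.996, -0.0, -0.0]
force: [-0.1, 0.8, -0.5]
finger_gap: 1.002
gripper_force: 0.0
t: 11.0
tcp_pos: [0.476, -0.2595, 0.1257]
tool_rot: [0.093, 0.996, 0.0, -0.0]
force: [0.3, 0.5, 1.5]
finger_gap: 1.002
gripper_force: 0.0
scene 139 [ 0.4729 -0.1386] 0.0212 [ 0.4743 -0.1388  0.0634]
scene 128 [ 0.4773 -0.2583] 0.0218 [ 0.4782 -0.2577  0.0637]
[ 0.47594553 -0.25829822  0.12548061]
```

Coil b is standing where it was. Descending on coil a.

```bash
python3 -m crank '[{"dp":[0.03,0,-0.4],"angular":[0,0,0]},{"dp":[0,0,-0.5],"angular":[0,0,0]},{"dp":[0,0,-0.5],"angular":[0,0,0]},{"dp":[0,0,-0.5],"angular":[0,0,0]},{"dp":[0,0,-0.5],"angular":[0,0,0]},{"dp":[0,0,-0.4],"angular":[0,0,0]},{"dp":[0,0,-0.2],"angular":[0,0,0]},{"dp":[0,0,0],"angular":[0,0,0]}]' 0 && python3 -m crank '[{"dp":[0,0,0],"angular":[0,0,0]},{"dp":[0,0,0],"angular":[0,0,0]},{"dp":[0,0,0],"angular":[0,0,0]},{"dp":[0,0,0],"angular":[0,0,0]},{"dp":[0,0,0],"angular":[0,0,0]},{"dp":[0,0,0],"angular":[0,0,0]},{"dp":[0,0,0],"angular":[0,0,0]},{"dp":[0,0,0],"angular":[0,0,0]},{"dp":[0,0,0],"angular":[0,0,0]},{"dp":[0,0,0],"angular":[0,0,0]}]' 1 40 && python3 -m crank '[{"dp":[0,0,0.1],"angular":[0,0,0]},{"dp":[0,0,0.2],"angular":[0,0,0]},{"dp":[0,0,0.3],"angular":[0,0,0]},{"dp":[0,0,0.3],"angular":[0,0,0]},{"dp":[0,0,0.3],"angular":[0,0,0]},{"dp":[0,0,0.3],"angular":[0,0,0]},{"dp":[0,0,0.3],"angular":[0,0,0]},{"dp":[0,0,0.15],"angular":[0,0,0]},{"dp":[0,0,0.05],"angular":[0,0,0]},{"dp":[0,0,0],"angular":[0,0,0]},{"dp":[0,0,0],"angular":[0,0,0]},{"dp":[0,0,0],"angular":[0,0,0]},{"dp":[0,0,0],"angular":[0,0,0]},{"dp":[0,0,0],"angular":[0,0,0]}]'
python3 w.py
```

```text
t: 11.95
tcp_pos: [0.4768, -0.2589, 0.0344]
tool_rot: [0.092, 0.996, 0.001, -0.001]
force: [0.6, 0.1, -0.3]
finger_gap: 0.999
gripper_force: 0.0
t: 12.95
tcp_pos: [0.4779, -0.2604, 0.0364]
tool_rot: [0.092, 0.996, -0.001, 0.001]
force: [-0.4, -1.2, 5.9]
finger_gap: 0.435
gripper_force: 39.6
t: 14.35
tcp_pos: [0.4772, -0.2596, 0.0951]
tool_rot: [0.092, 0.996, 0.0, -0.0]
force: [0.1, -0.0, -2.2]
finger_gap: 0.433
gripper_force: 40.4
F [-0.16 -0.13 -2.57] sd [0.47 0.46 0.3 ] M [-0.011 -0.008 -0.002] tau [-1.0000e-03 -4.1752e+01 -1.2146e+01 -2.0000e-03  3.0000e-03  0.0000e+00] [ 0.4773 -0.2596  0.0954] 0.4353434752083658
```

Coil a weighs about 0.24 kg, so it is the light one. I'll carry it high over coil b to the pedestal.

```bash
python3 -m crank '[{"dp":[0,0,0.3],"angular":[0,0,0]},{"dp":[0,0,0.6],"angular":[0,0,0]},{"dp":[0,0,0.6],"angular":[0,0,0]},{"dp":[0,0,0.6],"angular":[0,0,0]},{"dp":[0,0,0.4],"angular":[0,0,0]}]' - && python3 -m crank '[{"dp":[0.026,0.3,0],"angular":[0,0,0]},{"dp":[0.026,0.6,0],"angular":[0,0,0]},{"dp":[0.026,0.85,0],"angular":[0,0,0]},{"dp":[0.026,0.85,0],"angular":[0,0,0]},{"dp":[0.026,0.85,0],"angular":[0,0,0]},{"dp":[0.026,0.85,0],"angular":[0,0,0]},{"dp":[0.026,0.85,0],"angular":[0,0,0]},{"dp":[0.026,0.85,0],"angular":[0,0,0]},{"dp":[0.026,0.85,0],"angular":[0,0,0]},{"dp":[0.026,0.85,0],"angular":[0,0,0]},{"dp":[0.026,0.85,0],"angular":[0,0,0]},{"dp":[0.026,0.85,0],"angular":[0,0,0]},{"dp":[0.026,0.85,0],"angular":[0,0,0]},{"dp":[0.026,0.85,0],"angular":[0,0,0]},{"dp":[0.026,0.85,0],"angular":[0,0,0]},{"dp":[0.026,0.85,0],"angular":[0,0,0]},{"dp":[0.026,0.5,0],"angular":[0,0,0]},{"dp":[0.026,0.29,0],"angular":[0,0,0]},{"dp":[0,0,0],"angular":[0,0,0]},{"dp":[0,0,0],"angular":[0,0,0]}]' && python3 -m crank '[{"dp":[0,0,0],"angular":[0,0,0]},{"dp":[0,0,0],"angular":[0,0,0]}]'
python3 - <<'E'
from h import *
s=snap('scene');S=sense();print(S['tcp_pos'],S['force'],S['finger_gap'])
W=cloud(s);P=W.reshape(-1,3);x,y=S['tcp_pos'][:2]
c=s['image'].reshape(-1,3).astype(int)
q=(np.hypot(P[:,0]-x,P[:,1]-y)<.04)
for lo in np.arange(.1,.22,.01):
    m=q&(P[:,2]>lo)&(P[:,2]<lo+.01)
    if m.sum()>4:print(lo.round(2),m.sum(),P[m].min(0).round(4),P[m].max(0).round(4),c[m].mean(0).round())
uv,_=cv2.projectPoints(np.array([[x,y,.13]])@np.eye(3),*(lambda T:(cv2.Rodrigues(T[:3,:3].T)[0],-T[:3,:3].T@T[:3,3]))(np.asarray(s['pose'])),s['mtx'],s['dist']);u,v=uv.ravel().astype(int);print(u,v)
a=s['image'][v-45:v+45,u-60:u+60];cv2.imwrite('pics/ped1.png',cv2.resize(a,None,fx=6,fy=6,interpolation=cv2.INTER_CUBIC))
E
```

```text
t: 15.25
tcp_pos: [0.4778, -0.26, 0.1723]
tool_rot: [0.092, 0.996, -0.001, 0.001]
force: [-0.3, 0.2, -1.7]
finger_gap: 0.434
gripper_force: 40.6
t: 17.25
tcp_pos: [0.4905, 0.148, 0.1699]
tool_rot: [0.092, 0.996, -0.0, -0.001]
force: [0.5, -1.2, -1.7]
finger_gap: 0.433
gripper_force: 40.7
t: 17.45
tcp_pos: [0.4913, 0.1473, 0.1703]
tool_rot: [0.093, 0.996, -0.0, -0.0]
force: [0.3, 0.3, -2.2]
finger_gap: 0.435
gripper_force: 40.7
[0.49138023 0.14733578 0.17041005] [-0.55966604  0.70794578 -2.67468211] 0.4307530258534047
0.13 10 [0.4804 0.1236 0.1383] [0.5163 0.1704 0.14  ] [44. 50. 56.]
0.14 113 [0.4735 0.1222 0.1401] [0.5176 0.1728 0.1493] [35. 41. 50.]
0.15 38 [0.4914 0.1307 0.15  ] [0.5113 0.1681 0.16  ] [32. 40. 60.]
0.16 34 [0.4891 0.1323 0.1603] [0.5116 0.1684 0.1699] [33. 42. 62.]
0.17 37 [0.4913 0.1297 0.1701] [0.5125 0.1683 0.1794] [34. 43. 63.]
0.18 41 [0.4952 0.1289 0.1805] [0.5111 0.1656 0.1897] [34. 43. 62.]
0.19 176 [0.4709 0.1232 0.1904] [0.5119 0.1713 0.2   ] [43. 45. 47.]
0.2 66 [0.4748 0.116  0.2001] [0.5112 0.1807 0.2099] [48. 51. 53.]
0.21 43 [0.478  0.1166 0.2103] [0.5073 0.1805 0.22  ] [39. 40. 42.]
314 201
```

View pics/ped1.png

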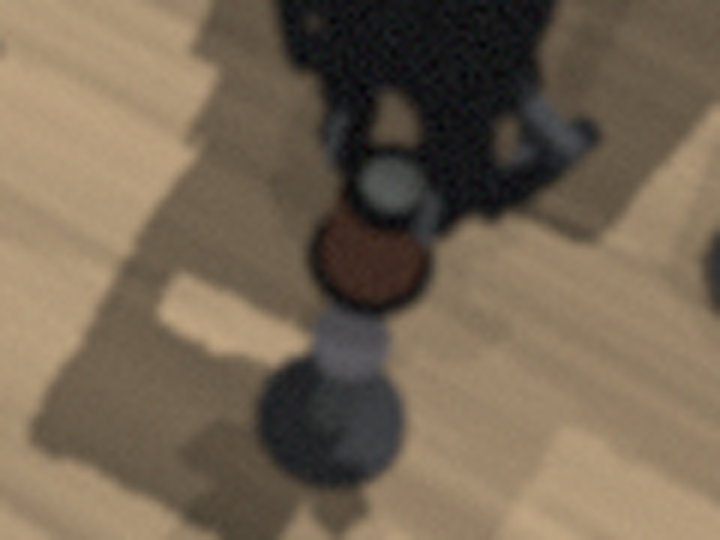

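The coil hangs upright about 58 mm above the pedestal. In the crop the cap is at (392,185), the flange at (370,255) and the disc at (351,345), so it is aligned to within about 2 mm. I'll nudge +1 mm in y and lower.

```bash
python3 -m crank '[{"dp":[0,0.03,-0.1],"angular":[0,0,0]},{"dp":[0,0.02,-0.25],"angular":[0,0,0]},{"dp":[0,0,-0.3],"angular":[0,0,0]},{"dp":[0,0,-0.3],"angular":[0,0,0]},{"dp":[0,0,-0.3],"angular":[0,0,0]},{"dp":[0,0,-0.25],"angular":[0,0,0]},{"dp":[0,0,-0.2],"angular":[0,0,0]},{"dp":[0,0,-0.1],"angular":[0,0,0]},{"dp":[0,0,-0.06],"angular":[0,0,0]},{"dp":[0,0,0],"angular":[0,0,0]},{"dp":[0,0,0],"angular":[0,0,0]},{"dp":[0,0,0],"angular":[0,0,0]}]'
sed -i 's/range(8)/range(5)/' w.py; python3 w.py
python3 - <<'E'
from h import *
s=snap('scene')
x,y=sense()['tcp_pos'][:2]
T=np.asarray(s['pose'])
uv,_=cv2.projectPoints(np.array([[x,y,.09]]),cv2.Rodrigues(T[:3,:3].T)[0],-T[:3,:3].T@T[:3,3],s['mtx'],s['dist']);u,v=uv.ravel().astype(int);print(u,v)
a=s['image'][v-35:v+35,u-40:u+40];a=cv2.resize(a,None,fx=8,fy=8,interpolation=cv2.INTER_CUBIC)
def dot(p,c):
    q,_=cv2.projectPoints(np.array(p,float).reshape(-1,3),cv2.Rodrigues(T[:3,:3].T)[0],-T[:3,:3].T@T[:3,3],s['mtx'],s['dist'])
    q=((q.reshape(-1,2)-[u-40,v-35])*8+4).astype(int);cv2.polylines(a,[q],True,c,1)
t=np.linspace(0,2*np.pi,60)
ring=lambda r,z:np.c_[x+.002+r*np.cos(t),y+.0015+r*np.sin(t),z+0*t]
dot(ring(.026,.0875),(0,255,0));dot(ring(.020,.142),(0,255,255));dot(ring(.017,.072),(255,0,255));dot(ring(.034,.0),(255,128,0))
cv2.imwrite('pics/ped2.png',cv2.convertScaleAbs(a,alpha=1.5,beta=15))
E
```

```text
t: 18.7
tcp_pos: [0.4916, 0.1496, 0.1149]
tool_rot: [0.092, 0.996, 0.0, 0.0]
force: [-1.1, 0.1, -2.0]
finger_gap: 0.44
gripper_force: 40.7
F [-0.32  0.02 -2.21] sd [0.48 0.42 0.24] M [ 0.013  0.003 -0.024] tau [-2.0000e-03 -3.8926e+01 -1.2194e+01 -1.0000e-03  0.0000e+00 -0.0000e+00] [0.4915 0.1496 0.1148] 0.4338676121939303
313 209
```

View pics/ped2.png

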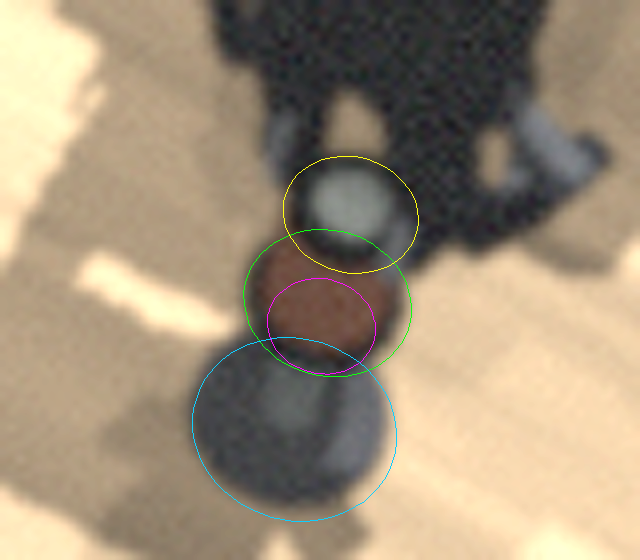

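The overlay shows the coil and pedestal aligned to about 1 mm: cap at (350,207), flange at (329,300), foot at (292,420). I'll take 1 mm of y back and touch down.

```bash
python3 -m crank '[{"dp":[0.01,-0.03,0],"angular":[0,0,0]},{"dp":[0,0,-0.03],"angular":[0,0,0]},{"dp":[0,0,-0.03],"angular":[0,0,0]},{"dp":[0,0,-0.03],"angular":[0,0,0]},{"dp":[0,0,-0.02],"angular":[0,0,0]},{"dp":[0,0,0],"angular":[0,0,0]},{"dp":[0,0,0],"angular":[0,0,0]}]'
python3 w.py
```

```text
t: 19.7
tcp_pos: [0.4921, 0.1485, 0.1123]
tool_rot: [0.092, 0.996, -0.0, 0.001]
force: [-0.1, -0.7, 4.6]
finger_gap: 0.433
gripper_force: 41.8
F [-1.14 -1.06  4.81] sd [0.6  0.36 0.36] M [-0.16   0.233  0.013] tau [ 3.0800e-01 -3.5484e+01 -1.1365e+01  1.7300e-01 -3.8700e-01  4.0000e-03] [0.4921 0.1485 0.1122] 0.43076331518684075
```

It is seated, pressing with about 7 N. I'll ease off and release.

```bash
python3 -m crank '[{"dp":[0,0,0.02],"angular":[0,0,0]},{"dp":[0,0,0],"angular":[0,0,0]},{"dp":[0,0,0],"angular":[0,0,0]}]' 1 20; python3 w.py
```

```text
t: 20.25
tcp_pos: [0.4919, 0.1486, 0.1123]
tool_rot: [0.092, 0.996, -0.0, 0.0]
force: [-0.6, -2.0, 4.4]
finger_gap: 0.438
gripper_force: 41.5
F [-1.13 -1.26  5.21] sd [0.3  0.41 0.78] M [-0.201  0.167  0.022] tau [ 4.6800e-01 -3.5507e+01 -1.1225e+01  2.3600e-01 -3.1500e-01  3.0000e-03] [0.4919 0.1486 0.1123] 0.43459020019698236
```

```bash
python3 -m crank '[{"dp":[0,0,0],"angular":[0,0,0]},{"dp":[0,0,0],"angular":[0,0,0]},{"dp":[0,0,0],"angular":[0,0,0]},{"dp":[0,0,0],"angular":[0,0,0]},{"dp":[0,0,0],"angular":[0,0,0]},{"dp":[0,0,0],"angular":[0,0,0]},{"dp":[0,0,0],"angular":[0,0,0]}]' 0 && python3 -m crank '[{"dp":[0,0,0.2],"angular":[0,0,0]},{"dp":[0,0,0.5],"angular":[0,0,0]},{"dp":[0,0,0.6],"angular":[0,0,0]},{"dp":[0,0,0.6],"angular":[0,0,0]},{"dp":[0,0,0.6],"angular":[0,0,0]},{"dp":[0,0,0.5],"angular":[0,0,0]},{"dp":[0,-0.6,0],"angular":[0,0,0]},{"dp":[0,-0.8,0],"angular":[0,0,0]},{"dp":[0,-0.8,0],"angular":[0,0,0]},{"dp":[0,-0.8,0],"angular":[0,0,0]},{"dp":[0,-0.8,0],"angular":[0,0,0]},{"dp":[0,0,0],"angular":[0,0,0]}]' 0
python3 - <<'E'
from h import *
for n in('top','scene'):
    s=snap(n)
    W=cloud(s).reshape(-1,3)
    for nm,x,y,z in(('a',.491,.148,.14),('b',.472,-.14,.064)):
        q=W[(np.hypot(W[:,0]-x,W[:,1]-y)<.04)&(abs(W[:,2]-z)<.006)]
        if len(q)>20: c,r=cv2.minEnclosingCircle(q[:,:2].astype(np.float32));print(n,nm,len(q),np.round(c,4),round(r,4),q.mean(0).round(4))
a=s['image'][130:300,200:400];cv2.imwrite('pics/after.png',cv2.resize(a,None,fx=3.5,fy=3.5,interpolation=cv2.INTER_CUBIC))
print(sense()['tcp_pos'])
E
```

```text
t: 21.2
tcp_pos: [0.4916, 0.1487, 0.1119]
tool_rot: [0.092, 0.996, 0.0, 0.0]
force: [-0.5, -0.6, 0.3]
finger_gap: 1.001
gripper_force: 0.0
t: 22.4
tcp_pos: [0.4921, 0.0324, 0.2024]
tool_rot: [0.094, 0.996, -0.0, 0.001]
force: [-0.6, -0.8, -0.1]
finger_gap: 1.001
gripper_force: 0.0
top b 191 [ 0.4702 -0.1397] 0.0201 [ 0.4702 -0.1394  0.0635]
scene a 206 [0.492  0.1492] 0.02 [0.4928 0.1495 0.1394]
scene b 142 [ 0.4728 -0.139 ] 0.021 [ 0.4741 -0.1388  0.0634]
[0.49160375 0.03456498 0.20222446]
```

View pics/after.png

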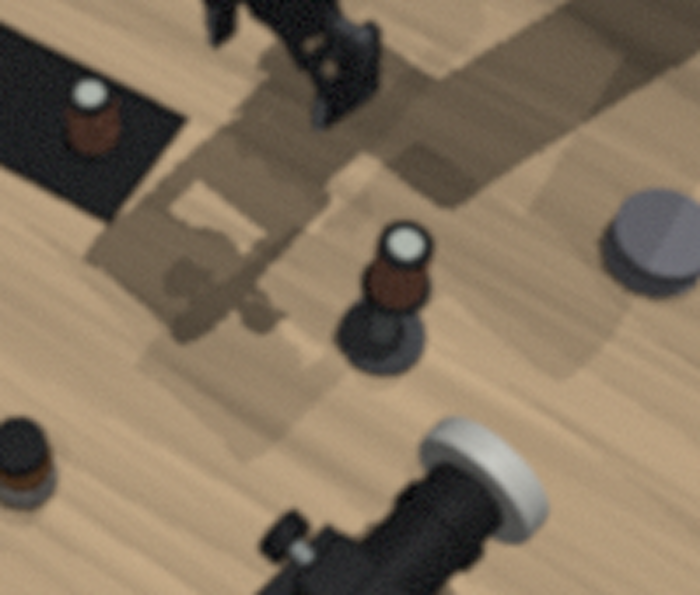

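Coil a stands centred on the pedestal, to within 1 mm in the scene camera. In the crop its cap is at (405,243) and its foot at (382,335), and coil b is upright at (92,115). Now coil b.

```bash
python3 -m crank '[{"dp":[-0.093,-0.83,-0.3],"angular":[0,0,0]},{"dp":[-0.093,-0.83,-0.35],"angular":[0,0,0]},{"dp":[-0.093,-0.83,-0.4],"angular":[0,0,0]},{"dp":[-0.093,-0.83,-0.4],"angular":[0,0,0]},{"dp":[-0.093,-0.83,-0.4],"angular":[0,0,0]},{"dp":[-0.093,-0.83,-0.4],"angular":[0,0,0]},{"dp":[-0.093,-0.83,-0.25],"angular":[0,0,0]},{"dp":[0,0,0],"angular":[0,0,0]},{"dp":[0,0,0],"angular":[0,0,0]},{"dp":[0,0,0],"angular":[0,0,0]}]' 0; python3 -c "from h import *;print(sense()['tcp_pos'])"
```

```text
t: 23.5
tcp_pos: [0.4722, -0.1383, 0.1272]
tool_rot: [0.092, 0.996, 0.0, 0.0]
force: [0.2, -0.3, -0.2]
finger_gap: 0.998
gripper_force: 0.0
[ 0.47223438 -0.13828519  0.12723186]
```

```bash
python3 -m crank '[{"dp":[0,-0.09,-0.4],"angular":[0,0,0]},{"dp":[0,0,-0.5],"angular":[0,0,0]},{"dp":[0,0,-0.5],"angular":[0,0,0]},{"dp":[0,0,-0.5],"angular":[0,0,0]},{"dp":[0,0,-0.5],"angular":[0,0,0]},{"dp":[0,0,-0.4],"angular":[0,0,0]},{"dp":[0,0,-0.26],"angular":[0,0,0]},{"dp":[0,0,0],"angular":[0,0,0]}]' 0 && python3 -m crank '[{"dp":[0,0,0],"angular":[0,0,0]},{"dp":[0,0,0],"angular":[0,0,0]},{"dp":[0,0,0],"angular":[0,0,0]},{"dp":[0,0,0],"angular":[0,0,0]},{"dp":[0,0,0],"angular":[0,0,0]},{"dp":[0,0,0],"angular":[0,0,0]},{"dp":[0,0,0],"angular":[0,0,0]},{"dp":[0,0,0],"angular":[0,0,0]},{"dp":[0,0,0],"angular":[0,0,0]},{"dp":[0,0,0],"angular":[0,0,0]}]' 1 50 && python3 -m crank '[{"dp":[0,0,0.1],"angular":[0,0,0]},{"dp":[0,0,0.2],"angular":[0,0,0]},{"dp":[0,0,0.4],"angular":[0,0,0]},{"dp":[0,0,0.6],"angular":[0,0,0]},{"dp":[0,0,0.7],"angular":[0,0,0]},{"dp":[0,0,0.7],"angular":[0,0,0]},{"dp":[0,0,0.7],"angular":[0,0,0]},{"dp":[0,0,0.7],"angular":[0,0,0]},{"dp":[0,0,0.7],"angular":[0,0,0]},{"dp":[0,0,0.7],"angular":[0,0,0]},{"dp":[0,0,0.7],"angular":[0,0,0]},{"dp":[0,0,0.7],"angular":[0,0,0]},{"dp":[0,0,0.3],"angular":[0,0,0]},{"dp":[0,0,0.1],"angular":[0,0,0]},{"dp":[0,0,0],"angular":[0,0,0]},{"dp":[0,0,0],"angular":[0,0,0]},{"dp":[0,0,0],"angular":[0,0,0]}]'
```

```text
t: 24.3
tcp_pos: [0.4715, -0.1417, 0.0341]
tool_rot: [0.092, 0.996, 0.0, -0.001]
force: [-0.0, 0.5, 0.7]
finger_gap: 1.0
gripper_force: 0.0
t: 25.3
tcp_pos: [0.4726, -0.1425, 0.0361]
tool_rot: [0.092, 0.996, -0.0, 0.001]
force: [0.1, 1.1, 5.9]
finger_gap: 0.432
gripper_force: 49.5
t: 27.0
tcp_pos: [0.4714, -0.142, 0.253]
tool_rot: [0.092, 0.996, 0.001, -0.001]
force: [0.7, 0.2, -4.8]
finger_gap: 0.429
gripper_force: 50.7
```

```bash
python3 -m crank '[{"dp":[0.096,0.3,0],"angular":[0,0,0]},{"dp":[0.096,0.6,0],"angular":[0,0,0]},{"dp":[0.096,0.8,0],"angular":[0,0,0]},{"dp":[0.096,0.8,0],"angular":[0,0,0]},{"dp":[0.096,0.8,0],"angular":[0,0,0]},{"dp":[0.096,0.8,0],"angular":[0,0,0]},{"dp":[0.096,0.8,0],"angular":[0,0,0]},{"dp":[0.096,0.8,0],"angular":[0,0,0]},{"dp":[0.096,0.8,0],"angular":[0,0,0]},{"dp":[0.096,0.8,0],"angular":[0,0,0]},{"dp":[0.096,0.8,0],"angular":[0,0,0]},{"dp":[0.096,0.8,0],"angular":[0,0,0]},{"dp":[0.096,0.8,0],"angular":[0,0,0]},{"dp":[0.096,0.8,0],"angular":[0,0,0]},{"dp":[0.096,0.8,0],"angular":[0,0,0]},{"dp":[0.096,0.8,0],"angular":[0,0,0]},{"dp":[0.096,0.8,0],"angular":[0,0,0]},{"dp":[0.096,0.8,0],"angular":[0,0,0]},{"dp":[0.096,0.5,0],"angular":[0,0,0]},{"dp":[0.096,0.25,0],"angular":[0,0,0]}]' && python3 -m crank '[{"dp":[0,0,-0.1],"angular":[0,0,0]},{"dp":[0,0,-0.3],"angular":[0,0,0]},{"dp":[0,0,-0.4],"angular":[0,0,0]},{"dp":[0,0,-0.4],"angular":[0,0,0]},{"dp":[0,0,-0.4],"angular":[0,0,0]},{"dp":[0,0,-0.4],"angular":[0,0,0]},{"dp":[0,0,-0.4],"angular":[0,0,0]},{"dp":[0,0,-0.2],"angular":[0,0,0]},{"dp":[0,0,-0.1],"angular":[0,0,0]},{"dp":[0,0,0],"angular":[0,0,0]},{"dp":[0,0,0],"angular":[0,0,0]},{"dp":[0,0,0],"angular":[0,0,0]}]'
python3 - <<'E'
from h import *
for n in('scene','top'):
    s=snap(n);S=sense();W=cloud(s).reshape(-1,3);x,y=S['tcp_pos'][:2]
    if n=='scene': a=s['image'][150:320,250:420];cv2.imwrite('pics/view.png',cv2.resize(a,None,fx=3.5,fy=3.5,interpolation=cv2.INTER_CUBIC))
    q=(np.hypot(W[:,0]-x,W[:,1]-y)<.035)
    for lo,hi in((.135,.15),(.15,.165),(.165,.18),(.18,.19),(.19,.204)):
        m=q&(W[:,2]>lo)&(W[:,2]<hi)
        if m.sum()>4:print(n,lo,m.sum(),W[m].min(0).round(4),W[m].max(0).round(4))
    m=(np.hypot(W[:,0]-.491,W[:,1]-.148)<.04)&(abs(W[:,2]-.14)<.006);print('a',m.sum(),W[m].mean(0))
print(S['tcp_pos'],S['tool_rot'],S['force'],S['finger_gap'])
E
```

```text
t: 29.0
tcp_pos: [0.5292, 0.2927, 0.2535]
tool_rot: [0.091, 0.996, -0.0, -0.001]
force: [-0.3, -0.1, -4.5]
finger_gap: 0.431
gripper_force: 50.7
t: 30.2
tcp_pos: [0.5302, 0.2914, 0.1738]
tool_rot: [0.092, 0.996, 0.0, 0.001]
force: [1.0, -1.4, -4.0]
finger_gap: 0.427
gripper_force: 50.8
scene 0.135 137 [0.515  0.2676 0.1397] [0.5567 0.3183 0.15  ]
scene 0.15 58 [0.5356 0.2742 0.1502] [0.5515 0.3142 0.1645]
scene 0.165 59 [0.5347 0.2731 0.1654] [0.5512 0.3121 0.1798]
scene 0.18 43 [0.536  0.2731 0.1801] [0.5503 0.3116 0.1898]
scene 0.19 280 [0.5097 0.2668 0.1903] [0.551  0.3199 0.2039]
a 205 [0.49295976 0.14927014 0.13955286]
top 0.135 53 [0.5052 0.267  0.1418] [0.5279 0.315  0.1499]
top 0.15 16 [0.5086 0.2732 0.1501] [0.5219 0.2878 0.1647]
top 0.165 15 [0.5075 0.2759 0.1654] [0.5193 0.2909 0.1783]
top 0.18 9 [0.5073 0.2778 0.1809] [0.5139 0.2954 0.1894]
top 0.19 53 [0.5078 0.2689 0.1904] [0.5197 0.3078 0.2032]
a 212 [0.48847402 0.1474853  0.13952295]
[0.53005363 0.29131429 0.17370379] [9.21390835e-02 9.95745956e-01 2.57486160e-04 5.60175512e-04] [ 0.19225439  0.41824    -3.72551814] 0.43014234326642786
```

View pics/view.png

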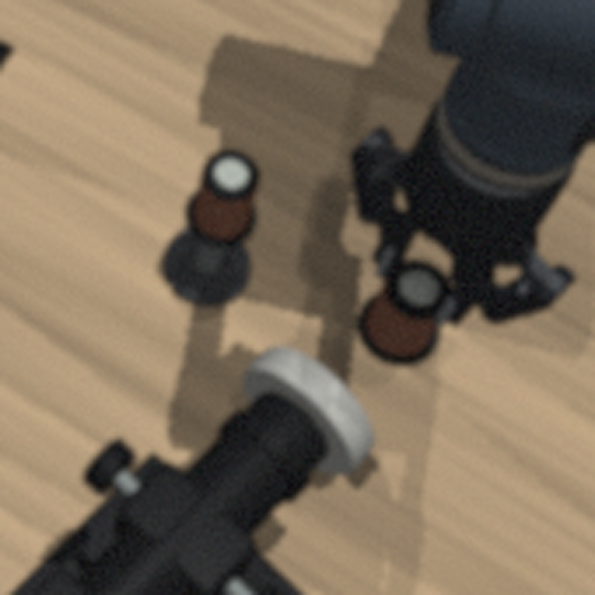

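The heavy coil is held upright in front of the ring light, with its cap at (420,287) in the crop and coil a still standing at (231,175). Against each camera's own microscope fit, the offsets average to about zero. It is about 1.5 mm high, so I'll lower it, settle and hand in.

```bash
python3 -m crank '[{"dp":[-0.01,0,-0.03],"angular":[0,0,0]},{"dp":[0,0,-0.025],"angular":[0,0,0]},{"dp":[0,0,0],"angular":[0,0,0]},{"dp":[0,0,0],"angular":[0,0,0]},{"dp":[0,0,0],"angular":[0,0,0]},{"dp":[0,0,0],"angular":[0,0,0]},{"dp":[0,0,0],"angular":[0,0,0]},{"dp":[0,0,0],"angular":[0,0,0]},{"dp":[0,0,0],"angular":[0,0,0]},{"dp":[0,0,0],"angular":[0,0,0]}]' && python3 -c "
from h import *
S=sense();print(S['tcp_pos'],abs(S['qd']).max(),S['finger_gap']);print(order.sign_off())"
```

```text
t: 31.3
tcp_pos: [0.5294, 0.2911, 0.1714]
tool_rot: [0.092, 0.996, -0.0, -0.0]
force: [-0.4, -0.1, -3.7]
finger_gap: 0.425
gripper_force: 50.8
[0.52938865 0.29114536 0.17144977] 0.0010497470059178974 0.42518829568868377
the job is handed in; nothing more can be done
None
```

The job is handed in at 31 s: the lighter coil (a, about 0.24 kg) stands centred on the pedestal to within about 1 mm, and the heavier one (b, about 0.41 kg) is held upright and still at the viewing point.

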